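Seat the keyed shaft in the polishing head's pulley and hold it home

TASK

Take the keyed shaft (the one with the square head) out of the wooden stand and fit it upright into the pulley hub of the polishing head, turning it until its key slips into the keyway, then push it fully home, so that its collar sits on the hub face against the spring in the bore. Finish while still gripping the shaft and pushing it home, as if for a colleague to tighten the set screw: do not let go. Leave the other things on the bench alone.

Things in the scene. Friction and masses are not known exactly. Their poses are not given: they have to be found in the camera images.
- shaft: steel keyed shaft, 0.26 to 0.49 kg, upright in one of the stand's two holes. Origin: on its axis at the underside of its collar; z up, x towards the key. Collar 52 diameter, 8 high; a lug 8 wide on its rim, reaching 35 from the axis on +x, shows where the key is. Below it: round 22 diameter, 50 long, with a key on +x 8 wide, reaching 17 from the axis, from the origin to 34 below; the last 16 have no key
- shaft_head (a point): centre of the shaft's square head, the part to grip: 22 x 22, 46 high, faces square to the shaft's x and y; this point lies on the axis 31 above the shaft's origin (head from 8 to 54 above it)
- shaft_foot (a point): centre of the shaft's lower end, 50 below the shaft's origin; the lowest 3 are chamfered to 16 diameter
- drive: polishing head, bolted down: grey base 130 (x) x 150 (y) x 12 with a belt pulley on top, 110 diameter, axis upright, hub 60 diameter with a keyed bore. Origin: bottom centre of the base, on the pulley's axis; z up. A dark brake block at the base's +y edge, 56 high, grips the pulley: it will not turn under less than about 3 N m
- hub_face (a point): centre of the bore's mouth in the hub's flat top, 70 above the base's underside; axes as drive. Bore 23.5 diameter; one keyway 10 wide reaching 18.5 from the axis, open at the top, points anywhere within 0.6 rad of this +x (angle not given: see or feel it). The key meets the face with the foot 16 below it and slips in within about 0.07 rad of the keyway; home, the foot is 50 below
- follower (a joint): how far the sprung brass follower in the bore is pushed down, m: 0 at rest (its top 44 mm below the hub face), 0.006 with the shaft fully home, stop at 0.008. It pushes back with 4 N at first and 10 N when home, and lifts the shaft if it is let go
- stand: wooden block 90 (x) x 210 (y) x 56 high, fixed, with two upright through-holes 37 diameter, 60 either side of its centre along y. Origin: centre of its underside
- spindle: plain taper spindle standing in the stand's other hole: same collar but no lug and no key, with a pointed cone on top, 75 above the collar's underside (its origin). Leave alone
- jar: small amber glass jar 60 diameter, 70 high, with a steel lid; origin at the centre of its bottom. Leave alone
- hammer: hammer lying on the bench, 240 long; origin on its underside. Leave alone
- anvil: dark steel bench block 70 x 70 x 30; origin at the centre of its bottom. Leave alone
Things that resemble listed ones, but are neither listed nor needed, are in the scene too. Leave any black or turquoise look-alike of the shaft alone.

How it is judged:
On the way, in this order (a step that is already met when the one before it is completed fails the run):
1. the keyed shaft is lifted clear out of the stand (height (world z) of shaft_foot above 0.065 m), for 0.1 s.
2. the shaft's foot is in the hub's bore, upright (horizontal distance between shaft_foot and hub_face below 0.004 m and z of shaft_foot in the frame of hub_face below -0.008 m and angle between shaft's own z axis and vertical below 0.12 rad), for 0.1 s.
At the end, for the whole second after the job is handed in: the shaft is upright (within 0.06 rad) and centred (3 mm) in the hub with its collar within 2 mm of the hub face, the follower pushed down more than 4 mm, and the robot's fingers still grip it and push it against the hub with more than 6 N, at rest (z of shaft in the frame of hub_face below 0.002 m and horizontal distance between shaft and hub_face below 0.003 m and angle between shaft's own z axis and vertical below 0.06 rad and value of joint follower above 0.004 m and contact force between shaft and drive above 6 N and contact force between the fingers and shaft above 2 N and linear speed of shaft below 0.02 m/s); the arm keeps its last pose, push and grip.
It fails at once if the taper spindle is disturbed (distance of spindle from where it was at the start of the episode above 0.03 m or angle between spindle's own z axis and vertical above 0.5 rad).
It fails at once if the jar, hammer or bench block is disturbed (distance of any of jar, hammer, anvil from where it was at the start of the episode above 0.03 m).
It also fails if it takes over 51 s, if anything falls off the work surface, if the arm or the gripper's body presses on something with over 40 N, if the wrist force passes 120 N, or if a joint passes its speed limit or range.

ROBOT

A 6-joint arm with a two-finger parallel gripper is mounted at the origin on the work surface. World frame = base frame: x ahead of the robot, y to its left, z up, the work surface at z = 0. Lengths are in m, angles in rad, forces in N, time in s.
With the tool pointing down it reaches from about 0.25 to 0.775 m from the base axis. Payload 8.9 kg.
Tool frame: the origin (TCP) lies between the finger pads; the fingertips stand 17 mm ahead of it and the grasp point (between the pads) lies 2 mm behind it; z points along the fingers, y is the line along which they close (so a half turn about z gives the same grasp; the last joint's range is limited). The gripper opens to 85 mm and grips with 20 to 120 N. Pads are 22 mm wide; open, the fingers measure 114 mm over their backs; the gripper's body (76 mm by 85 mm) begins 54 mm behind the grasp point. The pads swing forward as they close: fully open they stand 13 mm farther back than shut.
Start: joints at [-1.398, 0.291, -0.153, 1.127, 0, 1.431], TCP at [0.161, -0.5, 0.248] pointing down, gripper open.
Joint ranges: [-2.52, 2.52], [-0.91, 1.74], [-1.3, 1.37], [-1.96, 2.02], [-1.52, 1.47], [-3.14, 3.14]. Speed limits (rad/s): [2.22, 2.22, 2.79, 3.14, 3.14, 3.14].

INTERFACE

Orientations are given as a 3x3 rotation matrix whose columns are the frame's x, y, z axes.
In Python, from workcell import robot gives the robot as it stands.
- The arm moves only by the tool jog_arm, never from a script. Its arguments are lists of equal length, an entry for each row: "delta_pos": the shift along the tool's x, y, z in cm, a list of three; "turn": the turn, a rotation vector about the tool's x, y, z in rad, a list of three. A call has 1 to 8 rows; each row shifts and turns the commanded pose from where the row before left it, along the tool's axes as they then stand; what a row does not reach is not made up. A row lasts 1/12 s, in which the tool goes at most 41.7 mm and 7.16 degrees, less where a joint would pass 70% of its speed; a pose out of reach is approached as far as the arm can. A call with a gripper value outside its range is refused whole. "jaw" is the gripper command: -1 is shut, 1 is fully open, values between are in proportion, set as the call begins (left out, the last holds). The fingers move at their own pace and stop on an object; "grip_force" is the grip in N (left out, the last holds). Time passes only in rows, so rows that do not move let the fingers close. It gives the time, the measured TCP pose, the force, the opening and the grip force at its end, in the units of the state.
- robot.observe(): the state, without advancing time (a new reading comes with each control period).
- robot.grab_frame(name): name is "scene" or "top" or "wrist"; returns a dict with "color" (480x640x3 uint8, red, green, blue), "fx", "fy", "cx", "cy" (pixels), "camera_from_world" (4x4, takes a point from world to camera coordinates). Camera axes: x right, y down, z forward; pixel columns grow to the right and rows downward; lengths in m; the calibration is good to about 2 mm. A picture is of the moment at which its call begins. There is no depth.
- robot.sign_off(): hands the job in; it is judged then, once.
The state is a dict: "clock": time; "joint_positions": joint angles; "dq": joint speeds; "tau": joint torques, N m; "position": TCP position; "orientation": TCP orientation; "contact_force": force on the tool from outside, world axes, zero at the start; "moment": the same for the moment, N m; "width": finger opening in m; "finger_force": force on a finger pad.
Only numpy, scipy, OpenCV 4.12 (cv2) and the standard library are available. Lean on these libraries where they do the work, as an engineer would, in place of code of your own. Each camera call takes 0.05 s, during which the arm holds its last target. There are 200 camera calls.

## Working session

There is one attempt and no reset: what is moved stays moved. The work goes in short steps, Python scripts to look and compute and a tool call to move; the robot and the scene stay as the last step left them, time stands still between calls to the robot, and variables do not carry over. Pictures are saved under pics/ and viewed, at most 10 in all, crops included, and the job is handed in when it is done.

Besides the shell and the picture viewer there is one more tool, called after ">>>" by a JSON object that holds its "method" and its "body". jog_arm: Moves the arm, as the interface text tells. Its arguments: {"type":"object","properties":{"delta_pos":{"type":"array"},"turn":{"type":"array"},"jaw":{"type":"number"},"grip_force":{"type":"number"}},"required":["delta_pos","turn"]}

```bash
mkdir -p pics; cat > h.py <<'E'
import numpy as np, cv2, pickle
from workcell import robot
def grab(n,tag):
    f=robot.grab_frame(n); pickle.dump(f,open(f'pics/{tag}.pkl','wb'))
    cv2.imwrite(f'pics/{tag}.png',f['color'][:,:,::-1]); return f
def load(tag): return pickle.load(open(f'pics/{tag}.pkl','rb'))
def plane(f,uv,z):
    T=np.array(f['camera_from_world']);R=T[:3,:3];c=-R.T@T[:3,3]
    uv=np.atleast_2d(uv).astype(float)
    d=np.c_[(uv[:,0]-f['cx'])/f['fx'],(uv[:,1]-f['cy'])/f['fy'],np.ones(len(uv))]@R
    return c+d*((z-c[2])/d[:,2])[:,None]
def proj(f,p):
    T=np.array(f['camera_from_world']);q=np.atleast_2d(p)@T[:3,:3].T+T[:3,3]
    return np.c_[f['fx']*q[:,0]/q[:,2]+f['cx'],f['fy']*q[:,1]/q[:,2]+f['cy']]
E
python3 - <<'E'
from h import *
for n in('top','scene'):
    f=grab(n,n); T=np.array(f['camera_from_world']); print(n,f['fx'],-T[:3,:3].T@T[:3,3],T[:3,:3].round(2).tolist())
s=robot.observe(); print({k:np.round(v,3).tolist() for k,v in s.items()})
E
```

```text
top 625.1967400906839 [0.31945043 0.00628557 1.33131738] [[-0.01, -1.0, -0.01], [-0.98, 0.01, -0.2], [0.2, 0.0, -0.98]]
scene 433.2814662202751 [ 1.12290279 -0.1737841   0.62072585] [[0.3, 0.95, 0.02], [0.67, -0.2, -0.72], [-0.68, 0.23, -0.7]]
{'clock': 0.1, 'joint_positions': [-1.398, 0.291, -0.154, 1.127, 0.0, 1.431], 'dq': [-0.0, -0.002, -0.0, -0.001, -0.001, 0.001], 'tau': [0.001, -53.798, 33.192, 0.009, -0.0, 0.0], 'position': [0.161, -0.499, 0.248], 'orientation': [[0.952, 0.307, -0.0], [0.307, -0.952, 0.001], [0.0, -0.001, -1.0]], 'contact_force': [0.414, 0.148, -0.49], 'moment': [-0.003, 0.01, 0.025], 'finger_force': 0.0, 'width': 0.085}
```

View pics/top.png

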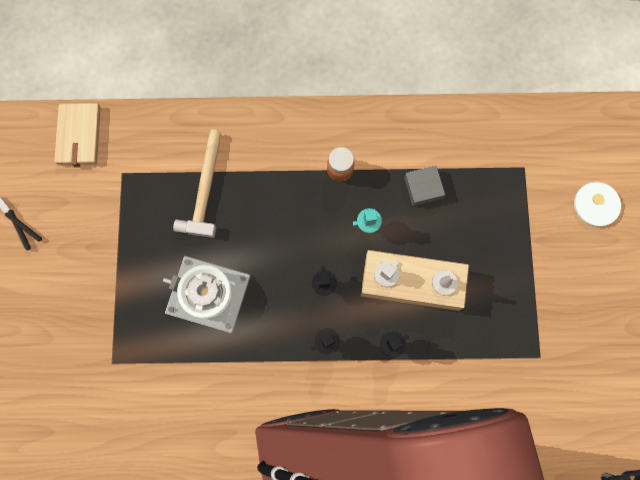

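View pics/scene.png

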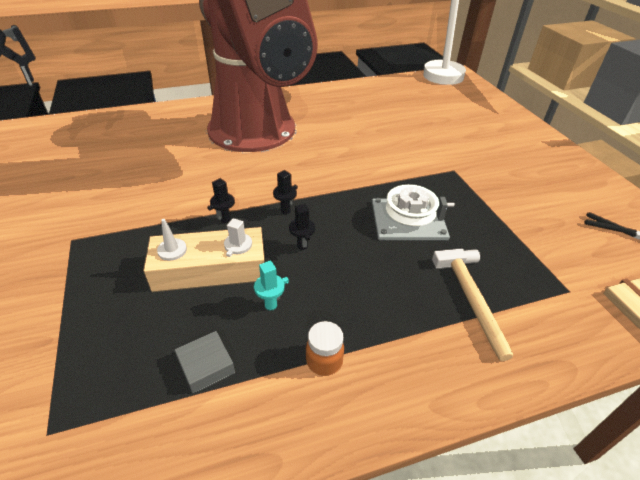

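Candidates for the shaft in top.png: steel with square head in the stand (387,272), the plain taper spindle (445,283), the turquoise look-alike (369,220), and black ones (324,282), (327,341), (393,343). By its description I choose (387,272). The drive is at (205,291). I'll check it in close crops.

```bash
python3 - <<'E'
from h import *
t=load('top')['color'];s=load('scene')['color']
c=lambda im,x,y,w,h:cv2.resize(im[y:y+h,x:x+w],(400,300),interpolation=cv2.INTER_CUBIC)
o=np.vstack([np.hstack([c(t,350,240,80,60),c(s,200,205,80,60)]),np.hstack([c(t,150,245,120,90),c(s,360,165,100,75)])])
cv2.imwrite('pics/crop1.png',o[:,:,::-1])
f=load('top')
print(plane(f,[[387,272],[445,283]],.064),plane(f,[[388,269]],.11),plane(f,[[204,291]],.07))
E
```

```text
[[ 0.52557242 -0.1289175   0.064     ]
 [ 0.50107905 -0.24648982  0.064     ]] [[ 0.52406984 -0.1262019   0.11      ]] [[0.49099977 0.24481401 0.07      ]]
```

View pics/crop1.png

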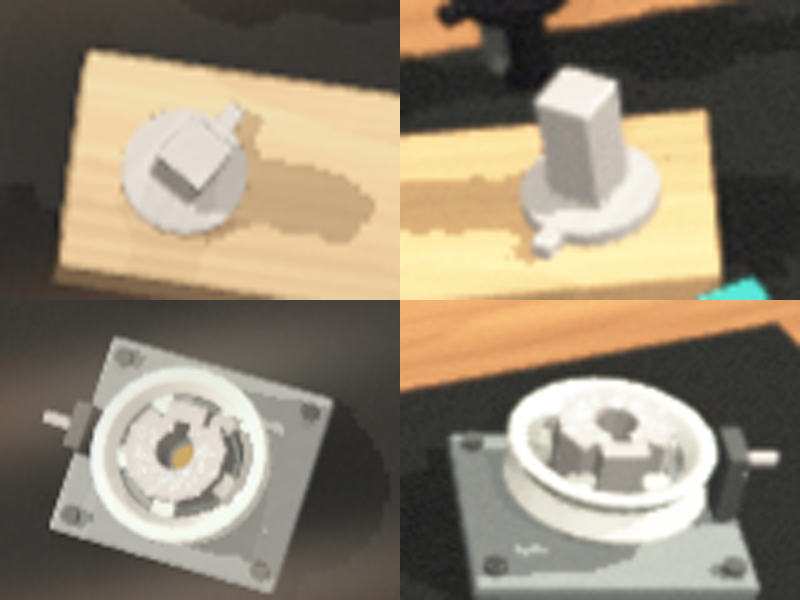

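The crop confirms it. The square-headed shaft with its lug at crop (236,108) sits at about (0.525,-0.129), with the lug near -0.68 rad. The hub bore is at about (0.49,0.245), and the keyway shows as a dark notch toward image up, i.e. world +x. Next I get the wrist camera geometry to plan the look at the hub.

```bash
python3 - <<'E'
from h import *
f=grab('wrist','w0');s=robot.observe();R=np.array(s['orientation']);p=np.array(s['position'])
T=np.array(f['camera_from_world']);c=-T[:3,:3].T@T[:3,3]
print(f['fx'],R.T@(c-p),(T[:3,:3]@R).round(3).tolist())
# go-to in tool axes
for g in([.47,.235,.25],[.525,-.129,.25]): print(R.T@(np.array(g)-p)*100)
E
```

```text
380.90484312458227 [ 0.06618588 -0.00051283 -0.1247502 ] [[0.0, 1.0, -0.0], [-0.965, 0.0, -0.262], [-0.262, 0.0, 0.965]]
[ 51.93993543 -60.41808118  -0.14781445]
[ 46.00839538 -24.08592527  -0.18358427]
```

>>> {"method": "jog_arm", "body": {"delta_pos": [[2.58,-2.89,0],[2.58,-2.89,0],[2.58,-2.89,0],[2.58,-2.89,0],[2.58,-2.89,0],[2.58,-2.89,0],[2.58,-2.89,0],[2.58,-2.89,0]], "turn": [[0,0,0],[0,0,0],[0,0,0],[0,0,0],[0,0,0],[0,0,0],[0,0,0],[0,0,0]]}}

```text
clock: 0.82
position: [0.2867, -0.2145, 0.2483]
orientation: [[0.952, 0.306, 0.0], [0.306, -0.952, -0.0], [0.0, 0.0, -1.0]]
contact_force: [1.5, -1.3, 0.7]
width: 0.0855
finger_force: 0.0
```

>>> {"method": "jog_arm", "body": {"delta_pos": [[2.58,-2.89,0],[2.58,-2.89,0],[2.58,-2.89,0],[2.58,-2.89,0],[2.58,-2.89,0],[2.58,-2.89,0],[2.58,-2.89,0],[2.58,-2.89,0]], "turn": [[0,0,0],[0,0,0],[0,0,0],[0,0,0],[0,0,0],[0,0,0],[0,0,0],[0,0,0]]}}

```text
clock: 1.48
position: [0.4123, 0.0692, 0.2483]
orientation: [[0.952, 0.307, 0.0], [0.307, -0.952, -0.0], [0.0, 0.0, -1.0]]
contact_force: [2.0, -1.0, 1.1]
width: 0.0858
finger_force: 0.0
```

>>> {"method": "jog_arm", "body": {"delta_pos": [[2.58,-2.89,0],[2.58,-2.89,0],[2.58,-2.89,0],[1.5,-1.6,0],[1.0,-1.2,0],[0,0,0],[0,0,0]], "turn": [[0,0,0],[0,0,0],[0,0,0],[0,0,0],[0,0,0],[0,0,0],[0,0,0]]}}

```text
clock: 2.07
position: [0.474, 0.2079, 0.2478]
orientation: [[0.951, 0.308, -0.001], [0.308, -0.951, -0.001], [-0.001, 0.0, -1.0]]
contact_force: [-0.5, -0.3, -0.0]
width: 0.0854
finger_force: 0.0
```

```bash
python3 - <<'E'
from h import *
f=grab('wrist','w1');s=robot.observe();print(s['clock'],s['position'],s['joint_positions'])
u=proj(f,[.49,.245,.07])[0];print(u)
x,y=np.clip((u-[75,56]).astype(int),0,[490,368]);c=f['color'][y:y+112,x:x+150];print(x,y)
cv2.imwrite('pics/w1c.png',cv2.resize(c,(750,560),interpolation=cv2.INTER_CUBIC)[:,:,::-1])
E
```

```text
2.1167 [0.47383859 0.20724554 0.24794298] [ 2.71041804e-01  2.77017259e-01 -1.73284338e-01  1.12165081e+00
 -2.73035349e-04  3.10037199e+00]
[279.16527246 191.5914274 ]
204 135
```

View pics/w1c.png

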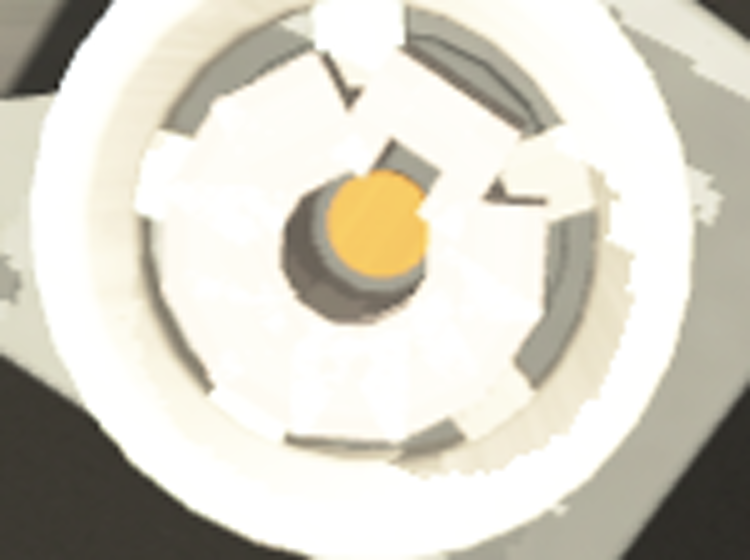

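The crop shows the bore mouth at about crop (354,251), with radius ~72 px. The keyway's outer corners are at (393,138) and (440,172), pointing up-right, and the orange follower is inside the bore. I convert these to the world frame and check the sizes.

```bash
python3 - <<'E'
from h import *
f=load('w1')
P=np.array([[282,245],[350,323],[393,138],[440,172],[296,290],[420,285]])/5-.4+[204,135]
Q=plane(f,P,.07);print(Q.round(4))
m=Q[2:4].mean(0);print('keyway w',np.linalg.norm(Q[2]-Q[3]))
from scipy.optimize import least_squares
B=Q[[0,1,4,5],:2]
r=least_squares(lambda c:np.hypot(*(B-c).T)-.01175,[.49,.245]);c=r.x;print('bore',c,r.fun)
d=m[:2]-c;print('keyway r',np.hypot(*d),'ang',np.arctan2(d[1],d[0]))
e=Q[3]-Q[2];print('ang from width',np.arctan2(e[1],e[0])+np.pi/2)
s=robot.observe();R=np.array(s['orientation']);print('to shaft',R.T@(np.array([.525,-.129,.25])-s['position'])*100)
E
```

```text
[[0.4914 0.2612 0.07  ]
 [0.4828 0.2475 0.07  ]
 [0.5126 0.2492 0.07  ]
 [0.5099 0.2408 0.07  ]
 [0.4852 0.2571 0.07  ]
 [0.4921 0.2386 0.07  ]]
keyway w 0.008900348473276618
bore [0.49443343 0.24994914] [-1.16419557e-04  1.25715350e-04 -6.91753208e-05 -1.84734130e-04]
keyway r 0.017560301618272774 ang -0.28595481484237417
ang from width -0.31104871199035977
to shaft [-5.46139061 33.57028849 -0.19177298]
```

>>> {"method": "jog_arm", "body": {"delta_pos": [[-0.6,3.7,0],[-0.6,3.7,0],[-0.6,3.7,0],[-0.6,3.7,0],[-0.6,3.7,0],[-0.6,3.7,0],[-0.6,3.7,0],[-0.6,3.7,0]], "turn": [[0,0,0],[0,0,0],[0,0,0],[0,0,0],[0,0,0],[0,0,0],[0,0,0],[0,0,0]]}}

```text
clock: 2.78
position: [0.5184, -0.0917, 0.2487]
orientation: [[0.952, 0.305, 0.0], [0.305, -0.952, -0.0], [0.0, 0.0, -1.0]]
contact_force: [0.9, -0.1, -0.1]
width: 0.0854
finger_force: 0.0
```

>>> {"method": "jog_arm", "body": {"delta_pos": [[-0.4,2.5,0],[-0.2,1.4,0],[0,0,0],[0,0,0],[0,0,0],[0,0,0],[0,0,0],[0,0,0]], "turn": [[0,0,0],[0,0,0],[0,0,-0.12],[0,0,-0.12],[0,0,-0.12],[0,0,-0.12],[0,0,-0.1],[0,0,0]]}}

```text
clock: 3.45
position: [0.5249, -0.1278, 0.2484]
orientation: [[0.625, 0.781, -0.0], [0.781, -0.625, 0.0], [-0.0, -0.0, -1.0]]
contact_force: [-0.5, -0.1, -0.6]
width: 0.0856
finger_force: 0.0
```

```bash
python3 - <<'E'
from h import *
f=grab('wrist','w2');s=robot.observe();print(s['clock'],s['position'],s['joint_positions'],s['orientation'])
u=proj(f,[.525,-.129,.09])[0];print(u)
x,y=np.clip((u-[80,60]).astype(int),0,[480,360]);c=f['color'][y:y+120,x:x+160];print(x,y)
cv2.imwrite('pics/w2c.png',cv2.resize(c,(800,600),interpolation=cv2.INTER_CUBIC)[:,:,::-1])
E
```

```text
3.5 [ 0.52506496 -0.12783526  0.24846761] [-3.74136070e-01  3.20087513e-01 -1.11550153e-01  1.13939085e+00
  8.50288944e-06  1.87792189e+00] [[ 6.29773526e-01  7.76778772e-01 -2.13020444e-04]
 [ 7.76778799e-01 -6.29773522e-01  9.27728319e-05]
 [-6.20906688e-05 -2.23895638e-04 -9.99999973e-01]]
[318.50353564 231.49044311]
238 171
```

View pics/w2c.png

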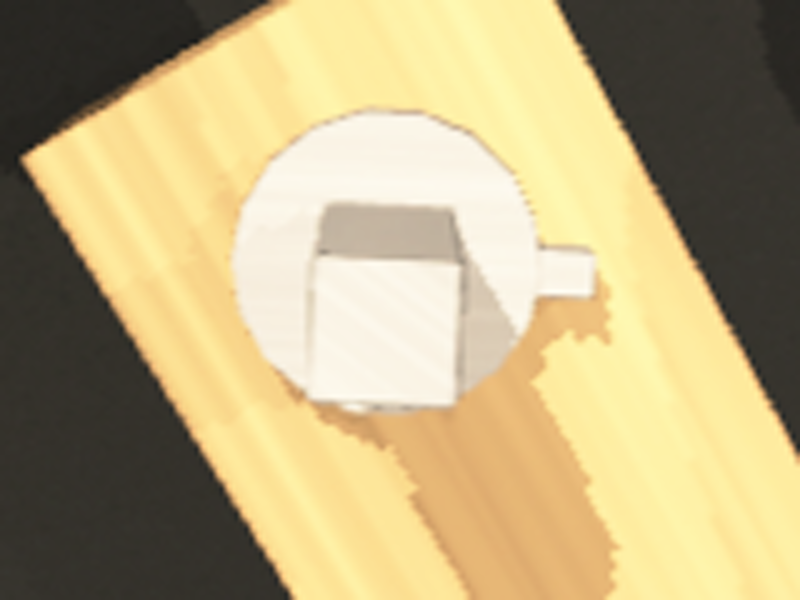

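The crop shows the square head's top face with corners (314,255), (462,262), (457,407) and (308,402). The collar is centred near (385,260), with the lug tip at (595,272).

```bash
python3 - <<'E'
from h import *
f=load('w2');o=np.array([238,171])-.4
Q=plane(f,np.array([[314,255],[462,262],[457,407],[308,402]])/5+o,.11)
print('head',Q.mean(0),np.linalg.norm(Q-np.roll(Q,1,0),axis=1))
e=(Q[1]-Q[0]+Q[2]-Q[3]);g=(Q[0]-Q[3]+Q[1]-Q[2]);print(np.arctan2(e[1],e[0]),np.arctan2(g[1],g[0])-np.pi/2)
C=plane(f,np.array([[233,260],[538,260],[385,107],[385,412],[595,272]])/5+o,.064)
c=[C[:2].mean(0),C[2:4].mean(0)];print('collar',c);l=C[4]-np.mean(c,0);print(np.hypot(*l[:2]),np.arctan2(l[1],l[0]))
s=robot.observe();R=np.array(s['orientation']);print('tool y ang',np.arctan2(R[1,1],R[0,1]))
print(R.T@(Q.mean(0)-s['position'])*100)
E
```

```text
head [ 0.52322445 -0.12671181  0.11      ] [0.02162394 0.02090558 0.02134339 0.0214754 ]
-0.7162698824392796 -0.7130465926076709
collar [array([ 0.52347743, -0.12599461,  0.064     ]), array([ 0.52312032, -0.12630881,  0.064     ])]
0.03487416242337193 -0.726422174476629
tool y ang -0.6812616371836655
[-0.02778302 -0.21061916 13.84681031]
```

>>> {"method": "jog_arm", "body": {"delta_pos": [[0,-0.2,0],[0,0,3.5],[0,0,3.5],[0,0,3.5],[0,0,3.0],[0,0,1.6],[0,0,1.0],[0,0,0]], "turn": [[0,0,0.035],[0,0,0],[0,0,0],[0,0,0],[0,0,0],[0,0,0],[0,0,0],[0,0,0]]}}

```text
clock: 4.17
position: [0.5228, -0.1261, 0.0856]
orientation: [[0.657, 0.754, -0.003], [0.754, -0.657, 0.001], [-0.001, -0.003, -1.0]]
contact_force: [-0.7, -0.0, 0.2]
width: 0.0853
finger_force: 0.0
```

>>> {"method": "jog_arm", "body": {"delta_pos": [[0,0,0],[0,0,0],[0,0,0],[0,0,0],[0,0,0],[0,0,0],[0,0,0],[0,0,0]], "turn": [[0,0,0],[0,0,0],[0,0,0],[0,0,0],[0,0,0],[0,0,0],[0,0,0],[0,0,0]], "jaw": -1, "grip_force": 80}}

```text
clock: 4.83
position: [0.5247, -0.1267, 0.0882]
orientation: [[0.655, 0.756, 0.001], [0.756, -0.655, -0.001], [0.0, 0.001, -1.0]]
contact_force: [-1.0, -0.4, 6.7]
width: 0.0214
finger_force: 79.0
```

>>> {"method": "jog_arm", "body": {"delta_pos": [[0,0,-1],[0,0,-2],[0,0,-3],[0,0,-3],[0,0,-2],[0,0,-1],[0,0,0],[0,0,0]], "turn": [[0,0,0],[0,0,0],[0,0,0],[0,0,0],[0,0,0],[0,0,0],[0,0,0],[0,0,0]]}}

```text
clock: 5.5
position: [0.524, -0.1264, 0.2069]
orientation: [[0.655, 0.756, -0.0], [0.756, -0.655, 0.0], [-0.0, -0.0, -1.0]]
contact_force: [-0.1, 0.3, -4.6]
width: 0.0207
finger_force: 78.9
```

```bash
python3 - <<'E'
from h import *
f=grab('wrist','w3');s=robot.observe();R=np.array(s['orientation']);p=np.array(s['position'])
print(s['clock'],p,s['contact_force'],s['width'],np.arctan2(R[1,1],R[0,1]),s['joint_positions'])
print(R.T@(np.array([.4944,.2499,.20])-p)*100)
cv2.imwrite('pics/w3s.png',f['color'][:,:,::-1])
E
```

```text
5.55 [ 0.52345393 -0.12621941  0.2060411 ] [-0.92268405  0.96252656 -3.82679659] 0.021182576036390906 -0.7140197136947524 [-3.72432567e-01  3.44705495e-01 -1.90830604e-01  1.03721549e+00
  2.99371320e-05  1.91238286e+00]
[ 26.52241177 -26.82573534   0.63717739]
```

View pics/w3s.png

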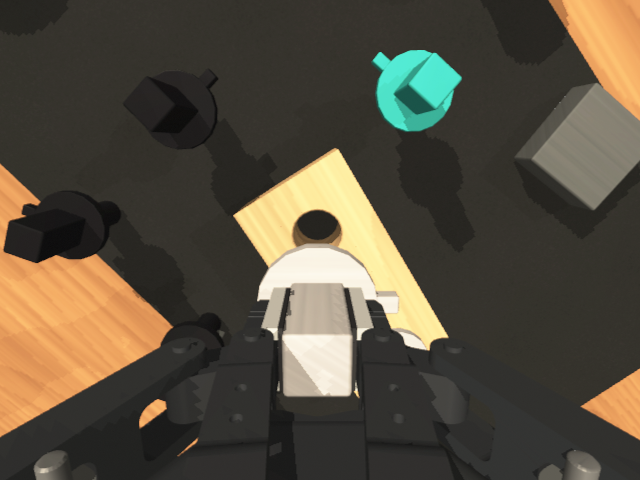

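Shaft gripped upright (about 0.4 kg), and the stand hole shows below at (317,228). Next I carry it to the hub, slightly higher so it clears the black look-alikes.

>>> {"method": "jog_arm", "body": {"delta_pos": [[0,0,-1.2],[1,-1,-1.2],[2.6,-2.6,-0.6],[2.6,-2.6,0],[2.6,-2.6,0],[2.6,-2.6,0],[2.6,-2.6,0],[2.6,-2.6,0]], "turn": [[0,0,0],[0,0,0],[0,0,0],[0,0,0],[0,0,0],[0,0,0],[0,0,0],[0,0,0]]}}

```text
clock: 6.22
position: [0.506, 0.1092, 0.2355]
orientation: [[0.655, 0.756, -0.003], [0.756, -0.655, -0.0], [-0.002, -0.002, -1.0]]
contact_force: [2.4, 1.2, -3.0]
width: 0.0212
finger_force: 79.1
```

>>> {"method": "jog_arm", "body": {"delta_pos": [[2.6,-2.6,0],[2.6,-2.6,0],[2.6,-2.6,0],[1.5,-1.8,0],[0.6,-0.6,0],[0,0,0],[0,0,0],[0,0,0]], "turn": [[0,0,0],[0,0,0],[0,0,0],[0,0,0],[0,0,-0.12],[0,0,-0.12],[0,0,-0.12],[0,0,-0.06]]}}

```text
clock: 6.88
position: [0.4941, 0.2493, 0.2351]
orientation: [[0.283, 0.959, -0.003], [0.959, -0.283, -0.001], [-0.002, -0.003, -1.0]]
contact_force: [-0.1, -0.3, -3.2]
width: 0.0213
finger_force: 79.2
```

>>> {"method": "jog_arm", "body": {"delta_pos": [[0,0,0.5],[0,0,2],[0,0,1.5],[0,0,0],[0,0,0],[0,0,0]], "turn": [[0,0,0],[0,0,0],[0,0,0],[0,0,0],[0,0,0],[0,0,0]]}}

```text
clock: 7.38
position: [0.4952, 0.2492, 0.1973]
orientation: [[0.291, 0.957, -0.0], [0.957, -0.291, -0.0], [-0.0, -0.0, -1.0]]
contact_force: [0.4, -0.4, -3.0]
width: 0.021
finger_force: 78.9
```

```bash
python3 - <<'E'
from h import *
f=grab('wrist','w4');s=robot.observe();R=np.array(s['orientation']);p=np.array(s['position'])
print(s['clock'],p,s['contact_force'],s['width'],np.arctan2(R[1,1],R[0,1]))
print(R.T@(np.array([.4944,.2499,.20])-p)*100)
c=f['color'][150:310,210:420]
cv2.imwrite('pics/w4c.png',cv2.resize(c,(788,600),interpolation=cv2.INTER_CUBIC)[:,:,::-1])
E
```

```text
7.4333 [0.49551818 0.24931061 0.19777617] [ 0.33158859 -0.77417488 -2.96939595] 0.021297451406252953 -0.2949183811939962
[ 0.02397598 -0.12402608 -0.22242761]
```

View pics/w4c.png

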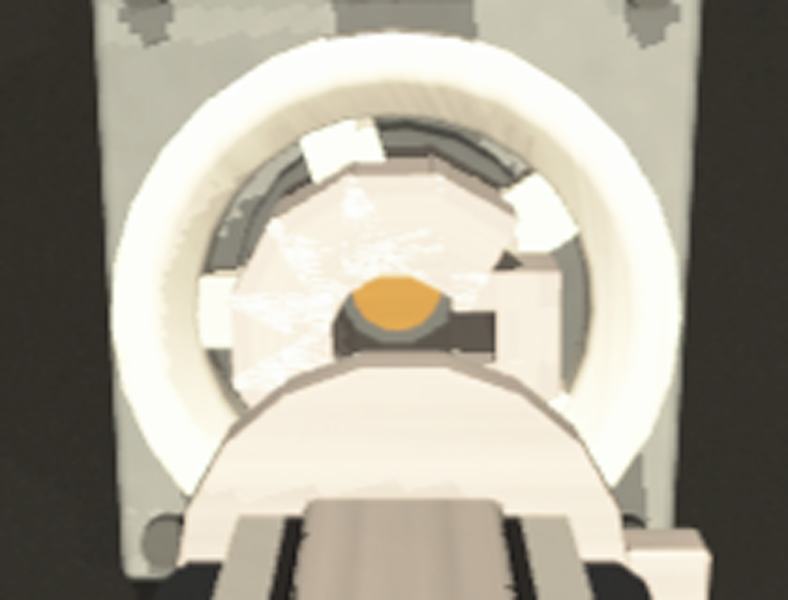

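The crop shows the bore mouth centred near crop (396,337) with the keyway pointing right, parallel to the tool's y. The follower is orange, and the shaft collar and lug are in front. Now the remaining offset between the bore and the held shaft.

```bash
python3 - <<'E'
from h import *
f=load('w4');s=robot.observe();R=np.array(s['orientation']);p=np.array([.4955,.2493,.1978])
k=np.array([788/210,600/160]);o=np.array([210,150])-.4
q=lambda P,z:(plane(f,np.array(P)/k+o,z)-p)@R*1000
print('bore',q([[396,337],[333,335],[397,276],[496,331],[470,312]],.07).round(1))
# shaft: collar underside z ~ p-.032, lower visible arc top; collar sides
print('collar top edge',q([[400,367],[400,352]],p[2]-.032).round(1), q([[400,367]],p[2]-.024).round(1))
print('collar sides',q([[181,560],[622,535]],p[2]-.024).round(1))
print('cx',f['cx'],f['cy'])
im=f['color'];print(im[330:400:10,317]) 
E
```

```text
bore [[  0.8  -1.8 127.8]
 [  1.2 -13.3 127.8]
 [ 12.2  -1.6 127.8]
 [  1.9  16.4 127.8]
 [  5.5  11.6 127.8]]
collar top edge [[22.2 -0.8 32. ]
 [24.  -0.8 32. ]] [[24.5 -0.8 24. ]]
collar sides [[  2.  -25.3  24. ]
 [  5.   23.9  24. ]]
cx 316.9355422414622 243.67506034947434
[[190 176 156]
 [244 234 218]
 [243 233 216]
 [238 227 206]
 [240 229 210]
 [238 227 207]
 [239 228 209]]
```

```bash
python3 - <<'E'
from h import *
f=load('w4');s=robot.observe();R=np.array(s['orientation']);p=np.array([.4955,.2493,.1978])
g=cv2.cvtColor(f['color'],cv2.COLOR_RGB2GRAY).astype(int)
print(g[270:420,318].tolist());print(g[370,270:370].tolist())
for z in(.020,.022,.024):print(z,((plane(f,[[318,335],[318,397],[283,370],[353,370]],p[2]+z)-p)@R*1000).round(1).tolist())
E
```

```text
[242, 242, 243, 244, 245, 244, 243, 242, 242, 241, 239, 232, 223, 184, 174, 174, 174, 173, 174, 173, 173, 173, 174, 175, 175, 174, 176, 176, 176, 176, 176, 176, 176, 176, 176, 176, 176, 176, 175, 176, 176, 176, 176, 176, 176, 177, 177, 177, 177, 177, 177, 176, 177, 177, 177, 178, 177, 178, 178, 179, 178, 178, 178, 185, 219, 242, 250, 247, 243, 238, 235, 235, 236, 236, 235, 233, 230, 229, 230, 231, 233, 234, 235, 234, 233, 231, 230, 229, 229, 229, 228, 228, 228, 228, 230, 232, 233, 235, 235, 234, 232, 229, 228, 228, 228, 228, 228, 228, 228, 229, 229, 228, 228, 228, 227, 227, 229, 231, 232, 231, 230, 229, 229, 228, 224, 190, 113, 55, 48, 49, 49, 49, 48, 49, 49, 49, 44, 38, 36, 37, 37, 37, 37, 36, 36, 36, 43, 46, 47, 47]
[44, 31, 22, 24, 26, 24, 21, 22, 32, 53, 62, 62, 114, 183, 218, 226, 232, 234, 234, 234, 233, 232, 231, 229, 229, 229, 228, 228, 229, 229, 230, 230, 231, 230, 230, 230, 229, 228, 229, 228, 229, 228, 228, 228, 228, 228, 229, 230, 232, 233, 234, 235, 234, 233, 233, 232, 231, 230, 228, 228, 227, 227, 227, 227, 226, 226, 227, 227, 227, 227, 227, 227, 228, 229, 229, 231, 232, 233, 229, 221, 205, 154, 86, 62, 63, 50, 30, 23, 22, 26, 29, 26, 22, 34, 45, 46, 47, 47, 47, 46]
0.02 [[9.3, -0.1, -20.0], [-12.6, -0.1, -20.0], [-2.8, -11.0, -20.0], [-2.8, 10.8, -20.0]]
0.022 [[10.4, -0.1, -22.0], [-11.1, -0.1, -22.0], [-1.5, -10.8, -22.0], [-1.5, 10.6, -22.0]]
0.024 [[11.5, -0.1, -24.0], [-9.6, -0.1, -24.0], [-0.2, -10.6, -24.0], [-0.2, 10.4, -24.0]]
```

>>> {"method": "jog_arm", "body": {"delta_pos": [[0.18,-0.11,0.5],[0,0,1.5],[0,0,1.5],[0,0,0.6],[0,0,0.2],[0,0,0.2],[0,0,0.2],[0,0,0]], "turn": [[0,0,0],[0,0,0],[0,0,0],[0,0,0],[0,0,0],[0,0,0],[0,0,0],[0,0,0]]}}

```text
clock: 8.1
position: [0.495, 0.2514, 0.1507]
orientation: [[0.29, 0.957, 0.001], [0.957, -0.29, 0.0], [0.0, 0.001, -1.0]]
contact_force: [0.1, 0.4, -2.7]
width: 0.0209
finger_force: 79.2
```

>>> {"method": "jog_arm", "body": {"delta_pos": [[0,0,0],[0,0,0]], "turn": [[0,0,0],[0,0,0]]}}

```text
clock: 8.27
position: [0.4949, 0.2514, 0.1508]
orientation: [[0.29, 0.957, 0.001], [0.957, -0.29, 0.0], [0.0, 0.001, -1.0]]
contact_force: [-0.4, 0.2, -3.9]
width: 0.0211
finger_force: 79.2
```

>>> {"method": "jog_arm", "body": {"delta_pos": [[0,0,0.2],[0,0,0.2],[0,0,0.2],[0,0,0.1],[0,0,0.1],[0,0,0],[0,0,0],[0,0,0]], "turn": [[0,0,0],[0,0,0],[0,0,0],[0,0,0],[0,0,0],[0,0,0],[0,0,0],[0,0,0]]}}

```text
clock: 8.93
position: [0.4947, 0.2513, 0.1424]
orientation: [[0.29, 0.957, 0.0], [0.957, -0.29, 0.0], [0.0, 0.0, -1.0]]
contact_force: [0.2, -0.2, -3.5]
width: 0.021
finger_force: 79.2
```

The foot is about 9 mm inside the bore with no side force. Continuing to key depth.

>>> {"method": "jog_arm", "body": {"delta_pos": [[0,0,0.2],[0,0,0.2],[0,0,0.2],[0,0,0.2],[0,0,0.1],[0,0,0],[0,0,0],[0,0,0]], "turn": [[0,0,0],[0,0,0],[0,0,0],[0,0,0],[0,0,0],[0,0,0],[0,0,0],[0,0,0]]}}

```text
clock: 9.6
position: [0.4947, 0.2513, 0.1333]
orientation: [[0.29, 0.957, 0.0], [0.957, -0.29, 0.0], [0.0, 0.0, -1.0]]
contact_force: [-0.8, -0.4, -3.1]
width: 0.0206
finger_force: 79.2
```

>>> {"method": "jog_arm", "body": {"delta_pos": [[0,0,0.2],[0,0,0.2],[0,0,0.2],[0,0,0.2],[0,0,0.1],[0,0,0],[0,0,0],[0,0,0]], "turn": [[0,0,0],[0,0,0],[0,0,0],[0,0,0],[0,0,0],[0,0,0],[0,0,0],[0,0,0]]}}

```text
clock: 10.27
position: [0.4947, 0.2513, 0.1244]
orientation: [[0.29, 0.957, 0.0], [0.957, -0.29, 0.0], [0.0, 0.0, -1.0]]
contact_force: [-0.2, -0.3, -2.9]
width: 0.0211
finger_force: 79.2
```

The key is in with no resistance. Down to just above the follower.

>>> {"method": "jog_arm", "body": {"delta_pos": [[0,0,0.3],[0,0,0.3],[0,0,0.3],[0,0,0.3],[0,0,0.2],[0,0,0.1],[0,0,0],[0,0,0]], "turn": [[0,0,0],[0,0,0],[0,0,0],[0,0,0],[0,0,0],[0,0,0],[0,0,0],[0,0,0]]}}

```text
clock: 10.93
position: [0.4947, 0.2513, 0.1093]
orientation: [[0.29, 0.957, -0.0], [0.957, -0.29, -0.0], [-0.0, -0.0, -1.0]]
contact_force: [0.6, -0.2, -2.8]
width: 0.0209
finger_force: 79.2
```

>>> {"method": "jog_arm", "body": {"delta_pos": [[0,0,0.2],[0,0,0.2],[0,0,0.1],[0,0,0.1],[0,0,0.1],[0,0,0],[0,0,0],[0,0,0]], "turn": [[0,0,0],[0,0,0],[0,0,0],[0,0,0],[0,0,0],[0,0,0],[0,0,0],[0,0,0]]}}

```text
clock: 11.6
position: [0.495, 0.2515, 0.1028]
orientation: [[0.29, 0.957, 0.001], [0.957, -0.29, 0.0], [0.001, 0.001, -1.0]]
contact_force: [-1.3, 0.0, 6.2]
width: 0.0209
finger_force: 80.4
```

>>> {"method": "jog_arm", "body": {"delta_pos": [[0,0,0.1],[0,0,0.1],[0,0,0],[0,0,0]], "turn": [[0,0,0],[0,0,0],[0,0,0],[0,0,0]]}}

```text
clock: 11.93
position: [0.4951, 0.2515, 0.1021]
orientation: [[0.29, 0.957, 0.002], [0.957, -0.29, 0.001], [0.001, 0.001, -1.0]]
contact_force: [-6.1, -1.9, 21.9]
width: 0.0211
finger_force: 82.6
```

>>> {"method": "jog_arm", "body": {"delta_pos": [[0,0,0],[0,0,0],[0,0,0]], "turn": [[0,0,0],[0,0,0],[0,0,0]]}}

```text
clock: 12.18
position: [0.4951, 0.2515, 0.1021]
orientation: [[0.29, 0.957, 0.002], [0.957, -0.29, 0.001], [0.001, 0.001, -1.0]]
contact_force: [-5.5, -2.2, 21.3]
width: 0.0209
finger_force: 82.6
```

>>> {"method": "jog_arm", "body": {"delta_pos": [[0,0,0.05],[0,0,0],[0,0,0]], "turn": [[0,0,0],[0,0,0],[0,0,0]]}}

```text
clock: 12.43
position: [0.4951, 0.2515, 0.1021]
orientation: [[0.29, 0.957, 0.002], [0.957, -0.29, 0.001], [0.001, 0.002, -1.0]]
contact_force: [-7.3, -2.8, 26.9]
width: 0.0213
finger_force: 83.5
```

```bash
python3 - <<'E'
from h import *
f=grab('scene','s5');s=robot.observe();print(s['position'],s['contact_force'],s['moment'])
cv2.imwrite('pics/s5c.png',cv2.resize(f['color'][130:250,340:500],(800,600),interpolation=cv2.INTER_CUBIC)[:,:,::-1])
E
```

```text
[0.49505991 0.25145908 0.10208845] [-7.76737534 -2.91673422 27.81028528] [-0.64996228  1.86399803  0.03135042]
```

View pics/s5c.png

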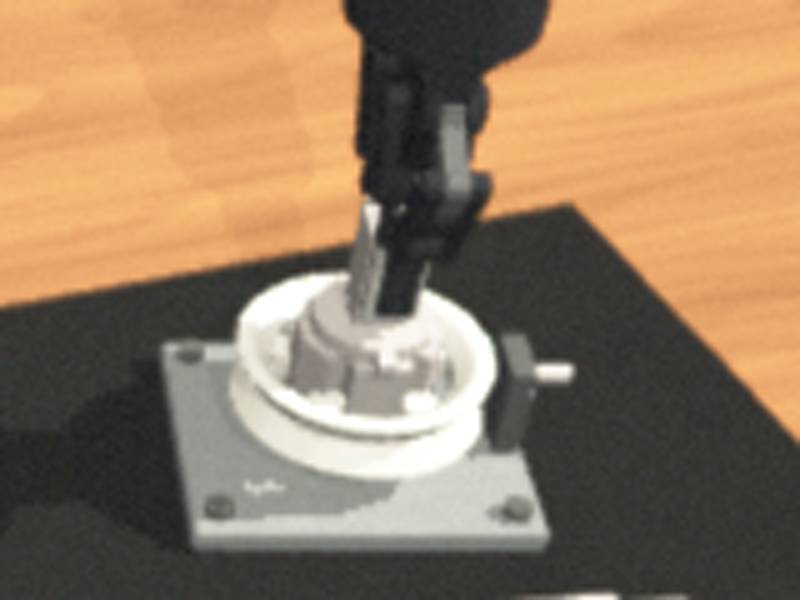

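The crop shows the collar seated flat on the hub at about (375,325), with the fingers still gripping the head. The TCP is at 0.102, as expected for home, and the push is about 28 N and stiff. Handing in.

```bash
python3 -c "
from workcell import robot
print(robot.sign_off())"
```

```text
the job is handed in; nothing more can be done
None
```

The keyed shaft is in the hub with its key in the keyway and its collar seated on the hub face. The arm is still gripping it and pushing down with about 28 N. I handed the job in at about 12.5 s, and the sign-off returned no verdict.

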